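Clamp a trimming loop in the bench collet for sharpening

TASK

The blue trimming loop needs sharpening: take it out of the wooden caddy, set its shank fully home into the open bench collet so that its brass collar sits on the nut, and let go of it. Then swing the red-knobbed handle of the collet nut clockwise (seen from above) as far as it goes, so that the jaws grip the shank. Leave the other two tools, the bowl and the jar where they are.

Things in the scene. Friction and masses are not known exactly. Their poses are not given: they have to be found in the camera images.
- loop_grip (a point): Trimming loop tool, loose, 125 mm tall, 0.12 kg, upright in one of the three caddy holes: steel shank below, brass collar, blue cylindrical grip 24 mm in diameter (61 to 97 mm above the foot), flat steel wire loop 24 mm wide on top (up to 125 mm). This point: on the axis in the blue grip, 83 mm above the foot, where to grasp it from above. z runs up the tool.
- loop_foot (a point): Centre of the foot (lower end) of the trimming loop tool's shank, 83 mm below loop_grip. The shank is round, 14 mm in diameter, 55 mm long, chamfered to 10 mm at the foot over 4 mm; above it the collar, 30 mm in diameter, 6 mm thick. In the caddy the foot is 12 mm above the table.
- loop: The same trimming loop tool: its origin lies at the centre of its foot, z up along the tool.
- collet_mouth (a point): Centre of the collet's mouth on its vertical axis: top of the steel nut (46 mm wide rim) of the grey bench stand (fixed, 110 x 110 mm base), 100 mm above the table. A cone 23 mm wide narrows over 6 mm to the 17 mm bore, which takes the whole shank: the collar stops on the nut's rim when the foot is 55 mm below this point (fully home).
- nut (a joint): Angle of the collet nut with its handle (rad): 0 = fully open, grows clockwise seen from above, stop at 1.6. Starts at 0 to 0.3. Stays where left; 1.5 to 4 N at the knob turns it. The jaws touch the shank at about 1.1 and grip firmly by about 1.5. Closed with no shank in, the bore is too narrow for it.
- knob (a point): Upright red knob at the end of the nut's handle: cylinder 18 mm in diameter, standing 80 to 135 mm above the table; this point is on its axis at 116 mm, 100 mm from the collet's axis. The handle is a 10 mm steel bar 80 mm above the table. The knob travels on a level circle about the collet's axis.
- jaw0: One of three brass jaws hidden inside the stand, 120 degrees apart, moved inwards by the nut; they bear on the shank between 2 and 28 mm above its foot when it is home. The origin lies near the collet's axis 60 mm above the table.
- jaw1: Second jaw, as jaw0.
- jaw2: Third jaw, as jaw0.
- caddy: Fixed wooden block 170 x 52 mm, 62 mm high; three holes 16 mm wide, 50 mm deep, in a row along its own x axis at -55, 0, +55 mm. Origin: centre of its underside. It stands on one side of the robot's forward axis, the collet stand on the other. Every hole holds a tool of like size, so grasp with the fingers closing along the caddy's y axis.
- knife_grip (a point): Bystander: tool with a pale wooden grip and flat wooden blade, 122 mm tall, in another caddy hole; point 83 mm above its foot.
- stamp_grip (a point): Bystander: tool with a green grip and round terracotta stamp, 120 mm tall, in another caddy hole; point 83 mm above its foot.
- bowl: Bystander: loose terracotta bowl, 110 mm across, 50 mm high, beyond the work. Origin: centre of its underside.
- jar: Bystander: loose white jar with yellow cap, 50 mm across, 65 mm high, between the caddy and the stand. Origin: centre of its underside.

How it is judged:
On the way, in this order (a step that is already met when the one before it is completed fails the run):
1. the loop tool's shank is fully home in the collet, released, while the nut is still open (z of loop_foot in the frame of collet_mouth below -0.051 m and horizontal distance between loop_foot and collet_mouth below 0.004 m and angle between loop_grip's own z axis and vertical below 0.06 rad and value of joint nut below 0.9 rad and contact force between the fingers and loop below 0.1 N), for 0.2 s.
2. the nut is turned until the jaws grip the shank (z of loop_foot in the frame of collet_mouth below -0.051 m and horizontal distance between loop_foot and collet_mouth below 0.004 m and angle between loop_grip's own z axis and vertical below 0.06 rad and value of joint nut above 1.35 rad and contact force between each of jaw0, jaw1, jaw2 and loop above 3 N), for 0.2 s.
At the end, for the whole second after the job is handed in: The trimming loop's shank stands in the collet within 4 mm of fully home, its foot within 4 mm of the collet's axis and the tool within 0.06 rad of upright; the nut is turned to at least 1.35 rad and each of the three jaws presses on the shank with more than 3 N; the tool is at rest (all of step 2 and linear speed of loop below 0.02 m/s); the robot touches nothing.
It fails at once if the wooden-bladed tool is disturbed (moved more than 30 mm) (distance of knife_grip from where it was at the start of the episode above 0.03 m).
It fails at once if the stamp tool is disturbed (moved more than 30 mm) (distance of stamp_grip from where it was at the start of the episode above 0.03 m).
It fails at once if the bowl is disturbed (moved more than 30 mm) (distance of bowl from where it was at the start of the episode above 0.03 m).
It fails at once if the jar is disturbed (moved more than 30 mm) (distance of jar from where it was at the start of the episode above 0.03 m).
It also fails if it takes over 69 s, if anything falls off the work surface, if the arm or the gripper's body presses on something with over 40 N, if the wrist force passes 120 N, or if a joint passes its speed limit or range.

ROBOT

A 7-joint arm with a two-finger parallel gripper is mounted at the origin on the work surface. World frame = base frame: x ahead of the robot, y to its left, z up, the work surface at z = 0. Lengths are in m, angles in rad, forces in N, time in s.
With the tool pointing down it reaches from about 0.425 to 0.925 m from the base axis. Payload 6.8 kg.
Tool frame: the origin (TCP) lies at the very end of the fingers, on their centre line; the grasp point (between the pads) lies 19 mm behind it; z points along the fingers, y is the line along which they close (so a half turn about z gives the same grasp; the last joint's range is limited). The gripper opens to 85 mm and grips with 20 to 120 N. Pads are 22 mm wide; open, the fingers measure 114 mm over their backs; the gripper's body (76 mm by 85 mm) begins 54 mm behind the grasp point. The pads swing forward as they close: fully open they stand 13 mm farther back than shut.
Start: joints at [1.13, 0.477, 0.022, 1.555, -0.011, 1.109, -0.083], TCP at [0.221, -0.638, 0.231] pointing down, gripper open.
Joint ranges: [-2.96, 2.96], [-0.34, 2.1], [-1.41, 1.46], [0.24, 2.44], [-1.37, 4.51], [0.17, 1.92], [-2.96, 2.96]. Speed limits (rad/s): [2.39, 2.39, 3.14, 3.14, 3.14, 3.14, 3.14].

INTERFACE

Orientations are given as a rotation vector (axis times angle).
In Python, from bench import monitor, optics, r gives the robot as it stands.
- The arm moves only by the shell command python3 -m crank 'ROWS' [OPENING] [FORCE]. ROWS is JSON, a list of rows, each a list of 2 entries, a list of its own where there are three numbers: the shift along the tool's x, y, z in cm, then the turn, a rotation vector about the tool's x, y, z in rad. A call has 1 to 5 rows; each row shifts and turns the commanded pose from where the row before left it, along the tool's axes as they then stand; what a row does not reach is not made up. A row lasts 1/10 s, in which the tool goes at most 50 mm and 8.59 degrees, less where a joint would pass 70% of its speed; a pose out of reach is approached as far as the arm can. A call is refused whole if a number of a shift passes 5 or a number of a turn 0.15, either way. A call with a gripper value outside its range is refused whole. OPENING is the finger opening in cm, from 0 to 8.54, set as the call begins (- or left out, the last holds). The fingers move at their own pace and stop on an object; FORCE is the grip in N (left out, the last holds). Time passes only in rows, so rows that do not move let the fingers close. It gives the time, the measured TCP pose, the force, the opening and the grip force at its end, in the units of the state.
- monitor.get_obs(): the state, without advancing time (a new reading comes with each control period).
- optics.grab_frame(name): name is "scene" or "top" or "wrist"; returns (picture, depth): 420x560x3 uint8, red, green, blue; 420x560 float32, m along the optical axis (not along the pixel's ray), 0 where there is no reading.
- optics.camera_model(name): a dict with "vertical_fov" (degrees; the focal length in pixels is half the picture's height over the tangent of half this angle, whatever the lens; pixels are square), "cx", "cy" (the principal point, pixels), "D" ([k1, k2, p1, p2, k3] as OpenCV has them; the pictures are not rectified), "R" (3x3) and "t" (3): a world point X has camera coordinates R X + t; the wrist camera has in their place "hand_eye" (4x4, takes a point from camera to tool coordinates, whose origin is the TCP and whose axes are the flange's). Camera axes: x right, y down, z forward; pixel columns grow to the right and rows downward; lengths in m; the calibration is good to about 2 mm. A picture is of the moment at which its call begins: read the wrist's pose just before it. camera_model takes no time and is no camera call.
- r.hand_in(): hands the job in; it is judged then, once.
The state is a dict: "clock": time; "joints": joint angles; "qvel": joint speeds; "tau": joint torques, N m; "tcp_pos": TCP position; "orientation": TCP orientation; "contact_force": force on the tool from outside, world axes, zero at the start; "moment": the same for the moment, N m; "grip_width": finger opening in m; "gripper_force": force on a finger pad.
Only numpy, scipy, OpenCV 4.12 (cv2) and the standard library are available. Lean on these libraries where they do the work, as an engineer would, in place of code of your own. Each camera call takes 0.05 s, during which the arm holds its last target. There are 200 camera calls.

## Working session

There is one attempt and no reset: what is moved stays moved. The work goes in short steps, Python scripts to look and compute and a shell command to move; the robot and the scene stay as the last step left them, time stands still between calls to the robot, and variables do not carry over. Pictures are saved under pics/ and viewed, at most 10 in all, crops included, and the job is handed in when it is done.

```bash
mkdir -p pics; ls; cat > h.py <<'E'
import numpy as np, cv2
from bench import monitor, optics, r
from scipy.spatial.transform import Rotation as Ro
def cam(n):
    m=optics.camera_model(n); f=210/np.tan(np.radians(m["vertical_fov"]/2))
    K=np.array([[f,0,m["cx"]],[0,f,m["cy"]],[0,0,1]]); D=np.array(m["D"],float)
    if "R" in m: R=np.array(m["R"]);t=np.array(m["t"]);return K,D,R.T,-R.T@t
    o=monitor.get_obs();T=Ro.from_rotvec(o["orientation"]).as_matrix();H=np.array(m["hand_eye"])
    return K,D,T@H[:3,:3],T@H[:3,3]+np.array(o["tcp_pos"])
def rays(c,uv):
    p=cv2.undistortPoints(np.float64(uv).reshape(-1,1,2),c[0],c[1])[:,0]
    return np.c_[p,np.ones(len(p))]@c[2].T
def plane(c,uv,z):
    d=rays(c,uv); return c[3]+d*((z-c[3][2])/d[:,2])[:,None]
def pts(c,dep,mask):
    v,u=np.nonzero(mask&(dep>0)); return c[3]+rays(c,np.c_[u,v])*dep[v,u][:,None]
def grab(n,fn):
    c=cam(n);p,d=optics.grab_frame(n);cv2.imwrite("pics/"+fn,p[:,:,::-1]);np.savez("pics/"+fn[:-4],p=p,d=d);return c,p,d
E
python3 - <<'E'
from h import *
for n in ("top","scene"):
    c,p,d=grab(n,n+"1.png"); print(n,c[3],c[0][0,0])
    hsv=cv2.cvtColor(p,cv2.COLOR_RGB2HSV);H,S,V=cv2.split(hsv)
    for nm,m in (("blue",(H>100)&(H<130)&(S>110)),("red",((H<6)|(H>174))&(S>160)),("green",(H>45)&(H<85)&(S>80)),("yellow",(H>20)&(H<32)&(S>150))):
        k,l,st,ce=cv2.connectedComponentsWithStats(m.astype(np.uint8))
        for i in range(1,k):
            if st[i,4]>15:
                q=pts(c,d,l==i); print(nm,st[i],ce[i].round(1),np.median(q,0).round(4) if len(q) else None, q[:,2].max().round(3) if len(q) else None)
print(monitor.get_obs())
im=np.vstack([cv2.imread("pics/top1.png"),cv2.imread("pics/scene1.png")])
E
```

```text
pics
top [0.46978037 0.03154999 0.84299244] 443.19426612349724
blue [397 266  13  13 108] [402.5 272.6] [ 0.4842 -0.1798  0.1083] 0.112
red [144 198   9   9  55] [147.9 201.9] [0.6063 0.236  0.1343] 0.138
red [540 253  20  45 458] [553.  271.8] [ 0.4823 -0.5066  0.003 ] 0.007
green [377 204  14  14  81] [382.6 212.2] [ 0.5851 -0.1524  0.1072] 0.125
yellow [279 291  24  25 451] [290.3 303.1] [0.4376 0.0056 0.0646] 0.068
scene [ 0.86303594 -0.34459664  0.76037421] 471.0718848455438
blue [134 235  17  21 253] [142.5 244.9] [ 0.4936 -0.1856  0.1073] 0.133
red [342 101  10  24 164] [346.5 112.4] [0.6118 0.2303 0.1188] 0.138
green [196 262  16  19 194] [204.4 271.8] [ 0.6016 -0.1647  0.1057] 0.129
yellow [189 157  23  22 406] [200.1 167.4] [0.4439 0.0014 0.0661] 0.07
{'clock': 0.1, 'joints': array([ 1.12991138,  0.47771893,  0.0223397 ,  1.55634422, -0.01151911,
        1.10931679, -0.08307673]), 'qvel': array([ 4.02590247e-05, -1.57665730e-03, -4.04850820e-04, -7.16191344e-04,
       -2.01535836e-03, -1.10210606e-03,  6.35656579e-04]), 'tau': array([ 5.49623874e-03, -5.97761965e+01,  1.61467005e+00, -2.81955582e+01,
        1.29082435e-02,  5.05029573e-03,  3.42548253e-05]), 'tcp_pos': array([ 0.2203276 , -0.6374608 ,  0.23042542]), 'orientation': array([-3.09659918e+00, -5.20118884e-01,  5.89153725e-04]), 'contact_force': array([0.50624925, 0.06506756, 0.69345107]), 'moment': array([-0.01066354,  0.03971942,  0.0253326 ]), 'gripper_force': 0.0, 'grip_width': 0.08510075079352988}
```

View pics/top1.png

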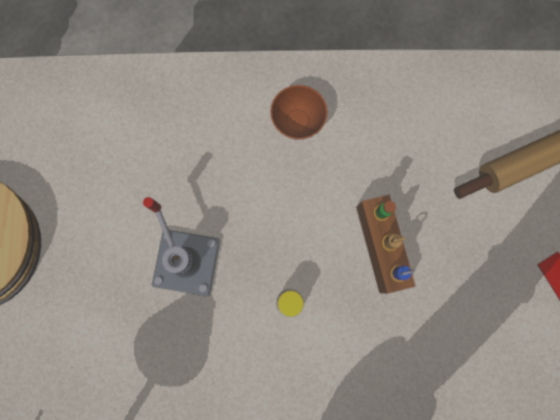

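View pics/scene1.png

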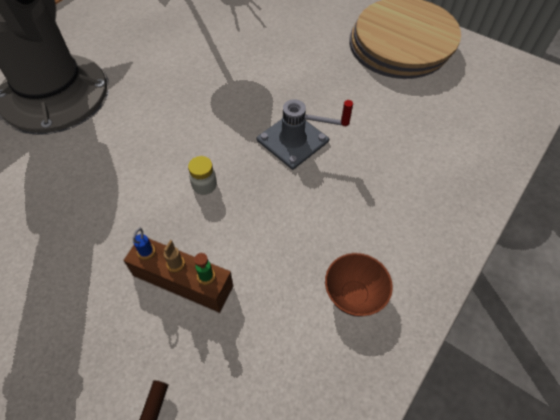

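The top view shows the blue loop at (402,272), pale knife at (393,242), green stamp at (384,211), nut at (176,260), knob at (150,203), and jar at (290,303). Next I measure the caddy axis, the loop axis and the collet.

```bash
python3 - <<'E'
from h import *
for n in ("top","scene"):
    z=np.load(f"pics/{n}1.npz");p,d=z["p"],z["d"];c=cam(n)
    P=pts(c,d,np.ones(d.shape,bool))
    def near(x,y,rr): return P[np.hypot(P[:,0]-x,P[:,1]-y)<rr]
    q=near(.53,-.16,.13);q=q[(q[:,2]>.055)&(q[:,2]<.068)]
    rect=cv2.minAreaRect(q[:,:2].astype(np.float32)*1000);print(n,"caddy",rect,len(q))
    q=near(.50,.175,.05);q=q[(q[:,2]>.092)&(q[:,2]<.108)]
    print("rim",cv2.minEnclosingCircle(q[:,:2].astype(np.float32)*1000),len(q),np.median(q[:,2]))
    q=near(.6063,.236,.03);q=q[(q[:,2]>.128)]
    print("knobtop",q.mean(0),len(q))
    q=near(.49,-.183,.02);q=q[(q[:,2]>.085)&(q[:,2]<.112)]
    print("loop",cv2.minEnclosingCircle(q[:,:2].astype(np.float32)*1000),len(q))
m=optics.camera_model("wrist");print(np.array(m["hand_eye"]).round(3),m["vertical_fov"])
print(Ro.from_rotvec(monitor.get_obs()["orientation"]).as_matrix().round(3))
E
```

```text
top caddy ((538.817626953125, -170.7591094970703), (169.6213836669922, 54.019412994384766), 12.782525062561035) 1964
rim ((513.7568969726562, 197.6273651123047), 22.287418365478516) 453 0.0990051390089065
knobtop [0.60606719 0.23577424 0.13359368] 99
loop ((485.6748046875, -182.9442901611328), 12.081403732299805) 181
scene caddy ((540.1455078125, -170.9284210205078), (171.79229736328125, 54.332435607910156), 12.974916458129883) 2102
rim ((516.359375, 198.27386474609375), 22.853912353515625) 336 0.10077672203296162
knobtop [0.60947929 0.23424467 0.13471441] 76
loop ((487.7261962890625, -182.83509826660156), 12.072040557861328) 239
[[ 0.001 -0.954 -0.3    0.077]
 [ 1.     0.     0.     0.   ]
 [-0.    -0.3    0.954 -0.142]
 [ 0.     0.     0.     1.   ]] 70.71733894529177
[[ 0.945  0.327 -0.001]
 [ 0.327 -0.945  0.002]
 [-0.    -0.002 -1.   ]]
```

```bash
python3 -m crank '[[[3.6,-3.1,0],[0,0,0]],[[3.6,-3.1,0],[0,0,0]],[[3.6,-3.1,0],[0,0,0]],[[3.6,-3.1,0],[0,0,0]],[[3.6,-3.1,0],[0,0,0]]]'; python3 -m crank '[[[3.6,-3.1,0],[0,0,0]],[[3.6,-3.1,0],[0,0,0]],[[3.6,-3.1,0],[0,0,0]],[[0,0,0],[0,0,0.108]],[[0,0,0],[0,0,0]]]'
```

```text
clock: 0.6
tcp_pos: [0.3405, -0.4307, 0.231]
orientation: [-3.098, -0.52, 0.0]
contact_force: [1.3, -1.4, 0.1]
grip_width: 0.0854
gripper_force: 0.0
clock: 1.1
tcp_pos: [0.4122, -0.3081, 0.2311]
orientation: [-3.121, -0.356, 0.001]
contact_force: [-0.2, -1.3, -0.1]
grip_width: 0.0854
gripper_force: 0.0
```

```bash
python3 -m crank '[[[2.5,-2.6,0],[0,0,0]],[[2.5,-2.6,0],[0,0,0]],[[2.5,-2.6,0],[0,0,0]],[[2.5,-2.6,0],[0,0,0]],[[0,0,0],[0,0,0]]]'; python3 - <<'E'
from h import *
c,p,d=grab("wrist","w1.png")
P=pts(c,d,np.ones(d.shape,bool))
q=P[(P[:,2]>.055)&(P[:,2]<.066)&(np.hypot(P[:,0]-.54,P[:,1]+.17)<.13)]
rect=cv2.minAreaRect(q[:,:2].astype(np.float32)*1000);print(rect)
H,S,V=cv2.split(cv2.cvtColor(p,cv2.COLOR_RGB2HSV)); m=(H>100)&(H<130)&(S>110)
q=pts(c,d,m);print(q.min(0),q.max(0)); q=q[(q[:,2]>.075)&(q[:,2]<.112)];print("loop",cv2.minEnclosingCircle(q[:,:2].astype(np.float32)*1000))
print(monitor.get_obs()["tcp_pos"])
E
```

```text
clock: 1.6
tcp_pos: [0.4881, -0.182, 0.2313]
orientation: [-3.119, -0.365, -0.002]
contact_force: [-0.0, 0.2, -0.4]
grip_width: 0.0856
gripper_force: 0.0
((539.796630859375, -172.12158203125), (170.62950134277344, 52.07747268676758), 12.556836128234863)
[ 0.46332167 -0.25325116  0.08159798] [ 0.5173005  -0.11559064  0.33038058]
loop ((487.62359619140625, -183.28558349609375), 10.912442207336426)
[ 0.48667293 -0.18478952  0.23107527]
```

View pics/w1.png

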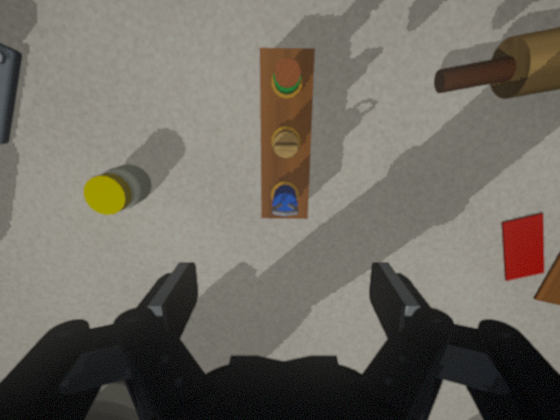

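```bash
python3 -m crank '[[[0.1,-0.1,4],[0,0,0]],[[0,0,4],[0,0,0]],[[0,0,4],[0,0,0]],[[0,0,3.3],[0,0,0]],[[0,0,0],[0,0,0]]]' 6; python3 -m crank '[[[0,0,0],[0,0,0]],[[0,0,0],[0,0,0]],[[0,0,0],[0,0,0]],[[0,0,0],[0,0,0]],[[0,0,0],[0,0,0]]]' 0 40;python3 -m crank '[[[0,0,0],[0,0,0]],[[0,0,0],[0,0,0]],[[0,0,0],[0,0,0]]]'
```

```text
clock: 2.15
tcp_pos: [0.4823, -0.186, 0.0743]
orientation: [-3.12, -0.35, 0.014]
contact_force: [-1.0, -0.4, 1.1]
grip_width: 0.0601
gripper_force: 0.0
clock: 2.65
tcp_pos: [0.4882, -0.1848, 0.0804]
orientation: [3.12, 0.353, 0.005]
contact_force: [-2.0, 1.8, 7.2]
grip_width: 0.0226
gripper_force: 38.9
clock: 2.95
tcp_pos: [0.4882, -0.1849, 0.0804]
orientation: [3.12, 0.353, 0.005]
contact_force: [-0.6, 1.0, 7.0]
grip_width: 0.0227
gripper_force: 38.9
```

```bash
python3 -m crank '[[[0,0,-2],[0,0,0]],[[0,0,-3],[0,0,0]],[[0,0,-3],[0,0,0]],[[0,0,-4],[0,0,0]],[[0,0,-1],[0,0,0]]]';python3 -m crank '[[[0,0,0],[0,0,0]],[[0,0,0],[0,0,0]]]'; python3 - <<'E'
from h import *
c,p,d=grab("wrist","w2.png")
o=monitor.get_obs();print(o["tcp_pos"],o["contact_force"],Ro.from_rotvec(o["orientation"]).as_matrix().round(4))
E
```

```text
clock: 3.45
tcp_pos: [0.4893, -0.1854, 0.2136]
orientation: [3.118, 0.352, 0.012]
contact_force: [1.2, -0.9, -1.1]
grip_width: 0.0226
gripper_force: 39.5
clock: 3.65
tcp_pos: [0.4861, -0.1846, 0.2078]
orientation: [3.122, 0.352, -0.001]
contact_force: [-0.4, 0.9, -1.3]
grip_width: 0.0227
gripper_force: 39.5
[ 0.48577037 -0.18448023  0.20713806] [-0.06402224  0.1997784  -1.34709271] [[ 9.748e-01  2.229e-01 -2.000e-03]
 [ 2.229e-01 -9.748e-01  4.000e-04]
 [-1.800e-03 -8.000e-04 -1.000e+00]]
```

View pics/w2.png

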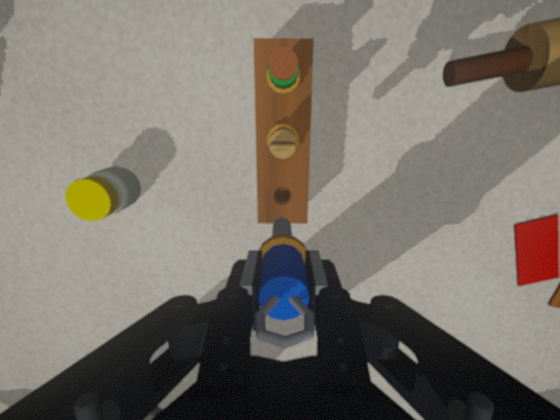

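```bash
python3 -m crank '[[[0.8,-4.7,0],[0,0,0]],[[0.8,-4.7,0],[0,0,0]],[[0.8,-4.7,0],[0,0,0]],[[0.8,-4.7,0],[0,0,0]],[[0.8,-4.7,0],[0,0,0]]]';python3 -m crank '[[[0.8,-4.7,0],[0,0,0]],[[0.8,-4.7,0],[0,0,0]],[[0.8,-4.7,0],[0,0,0]],[[0,0,0],[0,0,0]],[[0,0,0],[0,0,0]]]';python3 -m crank '[[[0,0,0],[0,0,0]],[[0,0,0],[0,0,0]]]'; python3 - <<'E'
from h import *
o=monitor.get_obs();T=Ro.from_rotvec(o["orientation"]).as_matrix()
c,p,d=grab("wrist","w3.png")
P=pts(c,d,np.ones(d.shape,bool))
q=P[(P[:,2]>.095)&(P[:,2]<.104)&(np.hypot(P[:,0]-.515,P[:,1]-.198)<.035)]
print("rim",cv2.minEnclosingCircle(q[:,:2].astype(np.float32)*1000),len(q),np.median(q[:,2]))
q=P[(P[:,2]>.125)&(np.hypot(P[:,0]-.608,P[:,1]-.235)<.04)&(P[:,2]<.14)]
print("knob",q.mean(0),len(q))
print(o["tcp_pos"],T.round(4).tolist())
# held tool in tool frame, slices along tool z
L=(P-o["tcp_pos"])@T; L=L[(abs(L[:,1])<.025)&(abs(L[:,0])<.03)]
for a in np.arange(-.025,.075,.01):
    s=L[(L[:,2]>a)&(L[:,2]<a+.01)]
    if len(s)>5: print(round(a,3),len(s),"x",s[:,0].min().round(4),np.percentile(s[:,0],98).round(4),"y",np.percentile(s[:,1],2).round(4),np.percentile(s[:,1],98).round(4))
E
```

```text
clock: 4.2
tcp_pos: [0.472, 0.0549, 0.2068]
orientation: [3.122, 0.352, -0.004]
contact_force: [1.5, 0.8, -0.9]
grip_width: 0.023
gripper_force: 39.6
clock: 4.7
tcp_pos: [0.4641, 0.1969, 0.2068]
orientation: [3.121, 0.357, -0.005]
contact_force: [-0.5, -0.9, -1.6]
grip_width: 0.0228
gripper_force: 39.6
clock: 4.9
tcp_pos: [0.4654, 0.1942, 0.2076]
orientation: [3.121, 0.348, -0.002]
contact_force: [0.6, 0.3, -1.8]
grip_width: 0.0228
gripper_force: 39.6
rim ((515.3615112304688, 197.2213134765625), 22.214433670043945) 1717 0.09913808309529426
knob [0.60200067 0.2345755  0.13226938] 319
[0.46541026 0.19422501 0.20761368] [[0.9754, 0.2203, -0.0011], [0.2202, -0.9754, -0.0012], [-0.0013, 0.0009, -1.0]]
-0.025 1134 x -0.0098 0.0116 y -0.0234 0.024
-0.015 898 x 0.0002 0.0115 y -0.0233 0.0237
-0.005 400 x -0.0005 0.0112 y -0.0144 0.0158
0.005 529 x -0.0009 0.0132 y -0.0118 0.0119
0.025 14 x 0.0042 0.0057 y -0.0043 0.0021
0.035 96 x 0.0017 0.0055 y -0.0066 0.0053
0.045 94 x -0.0016 0.0055 y -0.0076 0.0055
0.055 83 x -0.0013 0.0055 y -0.0072 0.0058
```

View pics/w3.png

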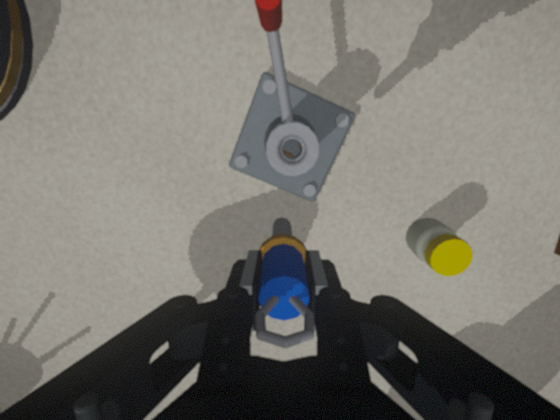

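```bash
python3 -m crank '[[[2.5,0.4,0],[0,0,0]],[[2.6,0.4,0],[0,0,0]],[[0,0,0],[0,0,0]],[[0,0,0],[0,0,0]],[[0,0,0],[0,0,0]]]';python3 -m crank '[[[0,0,0],[0,0,0]],[[0,0,0],[0,0,0]]]'
```

```text
clock: 5.45
tcp_pos: [0.5161, 0.1992, 0.2081]
orientation: [3.121, 0.352, -0.001]
contact_force: [-0.5, -0.4, -0.9]
grip_width: 0.0227
gripper_force: 39.6
clock: 5.65
tcp_pos: [0.5163, 0.1997, 0.2084]
orientation: [3.121, 0.353, -0.0]
contact_force: [-0.1, 0.4, -0.6]
grip_width: 0.0227
gripper_force: 39.6
```

```bash
python3 -m crank '[[[0,0.2,1.5],[0,0,0]],[[0,0,1],[0,0,0]],[[0,0,0.5],[0,0,0]],[[0,0,0],[0,0,0]],[[0,0,0],[0,0,0]]]'; python3 - <<'E'
from h import *
o=monitor.get_obs();T=Ro.from_rotvec(o["orientation"]).as_matrix()
c,p,d=grab("wrist","w4.png");P=pts(c,d,np.ones(d.shape,bool))
q=P[(P[:,2]>.094)&(P[:,2]<.102)&(np.hypot(P[:,0]-.515,P[:,1]-.198)<.03)]
print("rim",cv2.minEnclosingCircle(q[:,:2].astype(np.float32)*1000),len(q));L=(P-o["tcp_pos"])@T
s=L[(abs(L[:,1])<.012)&(abs(L[:,0])<.015)&(L[:,2]>.035)&(L[:,2]<.055)]
ax=np.array([np.percentile(s[:,0],98)-.007,(np.percentile(s[:,1],2)+np.percentile(s[:,1],98))/2,.045])
print(ax,"axis world",T@ax+o["tcp_pos"],o["tcp_pos"],o["contact_force"])
E
```

```text
clock: 6.15
tcp_pos: [0.5174, 0.198, 0.1785]
orientation: [-3.122, -0.353, -0.0]
contact_force: [-0.1, -0.2, -0.8]
grip_width: 0.023
gripper_force: 39.6
rim ((515.6875, 197.3721160888672), 22.195640563964844) 1429
[-0.00158152 -0.0008352   0.045     ] axis world [0.51566357 0.19846861 0.13351992] [0.51738401 0.19800038 0.17852013] [-0.13359168 -0.16827376 -0.81478287]
```

View pics/w4.png

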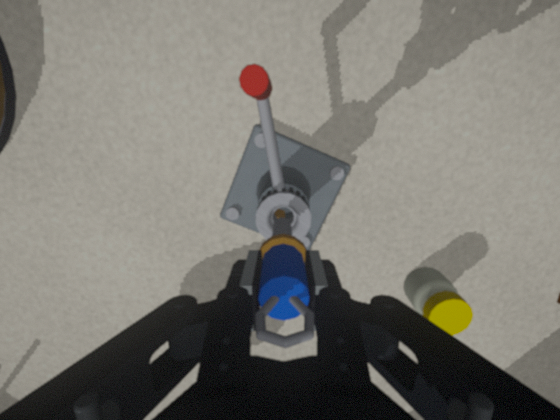

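Shank sits over the mouth at (283,215), with the axis within about 1 mm of the rim centre. Shift 1 mm and descend.

```bash
python3 -m crank '[[[0,0.1,0.8],[0,0,0]],[[0,0,0.8],[0,0,0]],[[0,0,0.5],[0,0,0]],[[0,0,0],[0,0,0]]]'; python3 -m crank '[[[0,0,0.6],[0,0,0]],[[0,0,0.6],[0,0,0]],[[0,0,0.6],[0,0,0]],[[0,0,0],[0,0,0]]]'
```

```text
clock: 6.6
tcp_pos: [0.5168, 0.1965, 0.1561]
orientation: [3.121, 0.352, -0.003]
contact_force: [0.5, -0.3, -2.0]
grip_width: 0.0227
gripper_force: 39.6
clock: 7.0
tcp_pos: [0.5169, 0.1965, 0.1382]
orientation: [3.121, 0.352, -0.003]
contact_force: [-0.3, 0.1, -0.6]
grip_width: 0.0229
gripper_force: 39.6
```

```bash
python3 -m crank '[[[0,0,0.7],[0,0,0]],[[0,0,0.7],[0,0,0]],[[0,0,0.4],[0,0,0]],[[0,0,0],[0,0,0]]]'; python3 -m crank '[[[0,0,0.3],[0,0,0]],[[0,0,0.2],[0,0,0]],[[0,0,0.2],[0,0,0]],[[0,0,0],[0,0,0]]]'
```

```text
clock: 7.4
tcp_pos: [0.517, 0.1966, 0.1205]
orientation: [3.121, 0.352, -0.002]
contact_force: [-0.2, -0.3, -0.5]
grip_width: 0.0226
gripper_force: 39.6
clock: 7.8
tcp_pos: [0.5174, 0.1968, 0.1141]
orientation: [3.122, 0.352, -0.0]
contact_force: [-0.2, -0.2, -1.4]
grip_width: 0.0229
gripper_force: 39.6
```

```bash
python3 -m crank '[[[0,0,0.2],[0,0,0]],[[0,0,0],[0,0,0]]]'; python3 -m crank '[[[0,0,0.2],[0,0,0]],[[0,0,0],[0,0,0]]]'
```

```text
clock: 8.0
tcp_pos: [0.5177, 0.197, 0.1135]
orientation: [3.121, 0.352, 0.001]
contact_force: [-3.5, -1.6, 8.9]
grip_width: 0.0225
gripper_force: 40.4
clock: 8.2
tcp_pos: [0.5179, 0.1974, 0.1131]
orientation: [3.121, 0.353, 0.003]
contact_force: [-7.9, -2.8, 23.2]
grip_width: 0.0228
gripper_force: 41.8
```

```bash
python3 -m crank '[[[0,0,-0.2],[0,0,0]],[[0,0,0],[0,0,0]]]'; python3 -m crank '[[[0,0,0],[0,0,0]],[[0,0,0],[0,0,0]],[[0,0,0],[0,0,0]],[[0,0,0],[0,0,0]],[[0,0,0],[0,0,0]]]' 6;python3 -m crank '[[[0,0,0],[0,0,0]],[[0,0,-2],[0,0,0]],[[0,0,-3],[0,0,0]],[[0,0,-4],[0,0,0]],[[0,0,-3],[0,0,0]]]'; python3 -m crank '[[[0,0,0],[0,0,0]],[[0,0,0],[0,0,0]]]'; python3 - <<'E'
from h import *
for n in ("top","scene","wrist"):
    c,p,d=grab(n,n+"5.png");P=pts(c,d,np.ones(d.shape,bool))
    H,S,V=cv2.split(cv2.cvtColor(p,cv2.COLOR_RGB2HSV))
    q=pts(c,d,(H>100)&(H<130)&(S>110)); q=q[(abs(q[:,0]-.515)<.03)&(abs(q[:,1]-.198)<.03)]
    if len(q)>10: print(n,"grip z",np.percentile(q[:,2],[1,99]).round(4),cv2.minEnclosingCircle(q[:,:2].astype(np.float32)*1000))
    q=pts(c,d,((H<6)|(H>174))&(S>150));q=q[(abs(q[:,0]-.6)<.06)&(abs(q[:,1]-.23)<.06)]
    if len(q)>10: t=q[q[:,2]>.128];print(n,"knob",t.mean(0),cv2.minEnclosingCircle(q[:,:2].astype(np.float32)*1000))
o=monitor.get_obs();print(o["tcp_pos"],o["orientation"],o["joints"].round(3))
E
```

```text
clock: 8.4
tcp_pos: [0.518, 0.1972, 0.1132]
orientation: [-3.121, -0.352, -0.003]
contact_force: [-1.8, -0.4, 10.2]
grip_width: 0.0225
gripper_force: 40.3
clock: 8.9
tcp_pos: [0.5175, 0.1968, 0.1121]
orientation: [3.122, 0.352, -0.0]
contact_force: [-0.1, 0.3, 0.2]
grip_width: 0.06
gripper_force: 0.0
clock: 9.4
tcp_pos: [0.5178, 0.1971, 0.2344]
orientation: [-3.121, -0.353, -0.002]
contact_force: [0.7, -0.1, -0.1]
grip_width: 0.0601
gripper_force: 0.0
clock: 9.6
tcp_pos: [0.5178, 0.1968, 0.2328]
orientation: [-3.122, -0.352, -0.002]
contact_force: [0.3, -0.0, -0.5]
grip_width: 0.0599
gripper_force: 0.0
top grip z [0.1375 0.1559] ((513.6363525390625, 195.70889282226562), 10.905858039855957)
top knob [0.60583228 0.23564694 0.13441485] ((605.3320922851562, 236.38836669921875), 8.123957633972168)
scene grip z [0.1118 0.1554] ((519.3396606445312, 195.5536651611328), 11.780118942260742)
scene knob [0.61023754 0.23366551 0.13498162] ((608.6921997070312, 234.05174255371094), 8.596843719482422)
wrist grip z [0.1152 0.3294] ((530.1981201171875, 193.28106689453125), 23.220239639282227)
wrist knob [0.60707375 0.23555606 0.13531188] ((576.840087890625, 211.48583984375), 47.26651382446289)
[0.51674228 0.19633038 0.23093506] [ 3.12101222  0.35228334 -0.00369444] [-0.111  0.314 -0.446  1.825  0.155  1.04  -1.963]
```

View pics/wrist5.png

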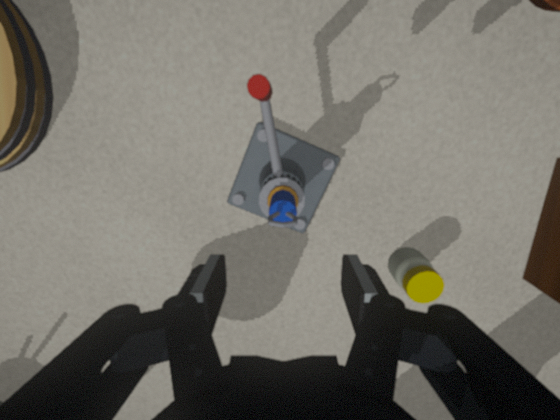

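```bash
R='[0,0,0],[0,0,-0.149]'; python3 -m crank '[[[0,0,0],[0,0,-0.149]],[[0,0,0],[0,0,-0.149]],[[0,0,0],[0,0,-0.149]],[[0,0,0],[0,0,-0.149]],[[0,0,0],[0,0,-0.149]]]' 4; python3 -m crank '[[[0,0,0],[0,0,-0.149]],[[0,0,0],[0,0,-0.149]],[[0,0,0],[0,0,-0.149]],[[0,0,0],[0,0,-0.149]],[[0,0,0],[0,0,-0.149]]]'; python3 -m crank '[[[0,0,0],[0,0,-0.149]],[[0,0,0],[0,0,-0.149]],[[0,0,0],[0,0,-0.149]],[[0,0,0],[0,0,-0.149]],[[0,0,0],[0,0,-0.149]]]'; python3 -m crank '[[[0,0,0],[0,0,-0.149]],[[0,0,0],[0,0,-0.149]],[[0,0,0],[0,0,-0.149]],[[0,0,0],[0,0,-0.149]],[[0,0,0],[0,0,-0.149]]]'; python3 -m crank '[[[0,0,0],[0,0,-0.149]],[[0,0,0],[0,0,-0.149]],[[0,0,0],[0,0,0]],[[0,0,0],[0,0,0]],[[0,0,0],[0,0,0]]]'
cat > st.py <<'E'
from h import *
o=monitor.get_obs();T=Ro.from_rotvec(o["orientation"]).as_matrix();C=np.array([.5155,.1972]);p=o["tcp_pos"]
print("xang",np.degrees(np.arctan2(T[1,0],T[0,0])),"polar",np.hypot(*(p[:2]-C)),np.degrees(np.arctan2(*(p[:2]-C)[::-1])),p,o["joints"].round(2),o["contact_force"].round(1))
K=np.array([.607,.2354,.22]);print("to knob, tool axes",T.T@(K-p)*100)
E
python3 st.py
```

```text
clock: 10.25
tcp_pos: [0.5169, 0.1965, 0.2309]
orientation: [-2.774, -1.473, 0.004]
contact_force: [-0.1, -0.8, 0.8]
grip_width: 0.0401
gripper_force: 0.0
clock: 10.75
tcp_pos: [0.5169, 0.1965, 0.231]
orientation: [-2.047, -2.381, 0.003]
contact_force: [0.8, -0.7, 0.1]
grip_width: 0.0401
gripper_force: 0.0
clock: 11.25
tcp_pos: [0.5169, 0.1965, 0.231]
orientation: [-1.04, -2.962, 0.002]
contact_force: [0.8, -0.8, 0.7]
grip_width: 0.0402
gripper_force: 0.0
clock: 11.75
tcp_pos: [0.517, 0.1965, 0.2311]
orientation: [0.109, -3.138, 0.0]
contact_force: [0.1, 0.3, 0.3]
grip_width: 0.0399
gripper_force: 0.0
clock: 12.25
tcp_pos: [0.5173, 0.1967, 0.2319]
orientation: [0.56, -3.091, 0.0]
contact_force: [0.9, 0.3, -0.3]
grip_width: 0.0398
gripper_force: 0.0
xang -159.46688773680123 polar 0.0018928817729318046 -13.957621920871626 [0.51733699 0.19674343 0.23190209] [ 0.36  0.5  -1.11  1.8   0.48  1.16  1.03] [ 0.9  0.3 -0.3]
to knob, tool axes [-9.75333578  0.47503658  1.18373605]
```

```bash
python3 -m crank '[[[-3.3,0.2,0],[0,0,0]],[[-3.3,0.2,0],[0,0,0]],[[-3.2,0.1,0],[0,0,0]],[[0,0,0],[0,0,0]],[[0,0,0],[0,0,0]]]'; python3 -m crank '[[[0,0,0],[0,0,0]],[[0,0,0],[0,0,0]]]';python3 st.py
```

```text
clock: 12.75
tcp_pos: [0.6072, 0.2367, 0.2318]
orientation: [0.563, -3.09, -0.001]
contact_force: [0.0, 0.1, -0.3]
grip_width: 0.0399
gripper_force: 0.0
clock: 12.95
tcp_pos: [0.6067, 0.2358, 0.2325]
orientation: [0.564, -3.091, 0.001]
contact_force: [-0.4, -0.1, -0.6]
grip_width: 0.0401
gripper_force: 0.0
xang -159.3119217842838 polar 0.09904166853580498 22.920616276023182 [0.60672187 0.23577231 0.2325013 ] [ 0.21  0.64 -1.02  1.57  0.57  1.26  1.03] [-0.4 -0.1 -0.6]
to knob, tool axes [-0.01304916 -0.04369377  1.25016225]
```

```bash
python3 -m crank '[[[0,0,4],[0,0,0]],[[0,0,4],[0,0,0]],[[0,0,3],[0,0,0]],[[0,0,2],[0,0,0]],[[0,0,0],[0,0,0]]]'; python3 -m crank '[[[0,0,0],[0,0,0]],[[0,0,0],[0,0,0]],[[0,0,0],[0,0,0]]]' 2.4;python3 st.py
```

```text
clock: 13.45
tcp_pos: [0.6059, 0.2347, 0.0998]
orientation: [0.563, -3.086, 0.002]
contact_force: [-0.7, 0.6, 0.2]
grip_width: 0.0397
gripper_force: 0.0
clock: 13.75
tcp_pos: [0.6083, 0.2368, 0.1041]
orientation: [-0.564, 3.088, 0.001]
contact_force: [-0.4, 0.2, 0.6]
grip_width: 0.0239
gripper_force: 0.0
xang -159.31436200585847 polar 0.10089307459868493 23.105783736566828 [0.60829962 0.23679347 0.10413057] [ 0.16  0.77 -0.94  1.67  0.69  1.06  0.94] [-0.4  0.2  0.6]
to knob, tool axes [  0.13819464  -0.08225405 -11.58739404]
```

```bash
python3 -m crank '[[[0.05,-1.4,0],[0,0,0.10]],[[0.1,-1.4,0],[0,0,0.14]],[[0.1,-1.4,0],[0,0,0.14]],[[0.1,-1.4,0],[0,0,0.14]],[[0,0,0],[0,0,0]]]';python3 st.py
```

```text
clock: 14.25
tcp_pos: [0.6149, 0.1795, 0.1035]
orientation: [0.254, 3.129, -0.002]
contact_force: [-0.1, 0.3, -0.1]
grip_width: 0.0236
gripper_force: 0.0
xang 170.70464998529042 polar 0.10098156317975607 -10.116844755892698 [0.61491146 0.17946197 0.10349018] [ 0.19  0.71 -0.83  1.71  0.61  1.    0.55] [-0.1  0.3 -0.1]
to knob, tool axes [  1.6579865    5.38286082 -11.65923775]
```

```bash
cat > k.py <<'E'
from h import *
C=np.array([.5155,.1972])
for n in ("top","scene"):
    c,p,d=grab(n,n+"6.png");H,S,V=cv2.split(cv2.cvtColor(p,cv2.COLOR_RGB2HSV))
    q=pts(c,d,((H<6)|(H>174))&(S>150));q=q[(abs(np.hypot(*(q[:,:2]-C).T)-.1)<.03)&(q[:,2]>.08)]
    if len(q)>5: m=q.mean(0);print(n,"knob",m,len(q),np.degrees(np.arctan2(m[1]-C[1],m[0]-C[0])))
    q=pts(c,d,(H>100)&(H<130)&(S>110));q=q[(np.hypot(*(q[:,:2]-C).T)<.03)&(q[:,2]>.09)]
    if len(q)>5: print(n,"blue",q.mean(0),q[:,2].max(),len(q))
E
python3 k.py
```

```text
top blue [0.51121952 0.19708017 0.14202568] 0.16282726410084536 87
scene knob [0.62172164 0.1803084  0.12131457] 98 -9.03564625005771
scene blue [0.52018522 0.19151108 0.13288188] 0.1522606566699488 202
```

View pics/scene6.png

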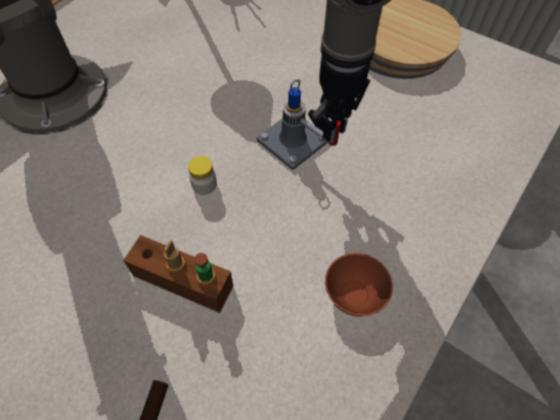

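The knob follows between the fingers, near (335,132), and the loop stands upright in the collet at (294,100). Continue the arc.

```bash
python3 -m crank '[[[0.1,-1.4,0],[0,0,0.14]],[[0.1,-1.4,0],[0,0,0.14]],[[0.1,-1.4,0],[0,0,0.14]],[[0.1,-1.4,0],[0,0,0.14]],[[0,0,0],[0,0,0]]]';python3 st.py;python3 -m crank '[[[0.05,-0.9,0],[0,0,0.09]],[[0.05,-0.9,0],[0,0,0.09]],[[0,0,0],[0,0,0]]]';python3 st.py
```

```text
clock: 14.85
tcp_pos: [0.59, 0.1307, 0.1027]
orientation: [1.102, 2.941, -0.001]
contact_force: [0.6, 0.6, 0.1]
grip_width: 0.0241
gripper_force: 0.0
xang 138.91055462052034 polar 0.09982182473356849 -41.76430153595343 [0.58995621 0.13071189 0.10267744] [ 0.21  0.62 -0.72  1.8   0.5   0.92  0.12] [0.6 0.6 0.1]
to knob, tool axes [  5.58720751   9.00504344 -11.7404877 ]
clock: 15.15
tcp_pos: [0.5773, 0.1192, 0.1026]
orientation: [1.357, 2.833, 0.0]
contact_force: [0.0, -0.3, -0.9]
grip_width: 0.024
gripper_force: 0.0
xang 128.79311040030424 polar 0.09950915729551783 -51.579902015443494 [0.57733724 0.11923701 0.10263687] [ 0.2   0.58 -0.69  1.84  0.47  0.89 -0.03] [ 0.  -0.3 -0.9]
to knob, tool axes [  7.1899784    9.59361466 -11.73648167]
```

```bash
python3 -m crank '[[[0.05,-0.9,0],[0,0,0.09]],[[0,0,0],[0,0,0]]]';python3 -m crank '[[[0.05,-0.9,0],[0,0,0.09]],[[0,0,0],[0,0,0]]]';python3 st.py; python3 k.py
```

```text
clock: 15.35
tcp_pos: [0.57, 0.114, 0.1025]
orientation: [1.483, 2.769, 0.0]
contact_force: [0.2, -0.3, 1.0]
grip_width: 0.0242
gripper_force: 0.1
clock: 15.55
tcp_pos: [0.5676, 0.1136, 0.1037]
orientation: [1.602, 2.696, 0.021]
contact_force: [17.1, 8.9, -12.3]
grip_width: 0.0243
gripper_force: 9.6
xang 118.56233145794675 polar 0.09845286429625616 -58.06885486534949 [0.56757169 0.1136446  0.10369856] [ 0.2   0.55 -0.65  1.87  0.43  0.85 -0.18] [ 17.1   8.9 -12.3]
to knob, tool axes [  8.82988793   9.44827399 -11.48098986]
top blue [0.51236803 0.1973661  0.14184824] 0.1582552099096305 92
scene knob [0.57467667 0.11068885 0.11817247] 218 -55.626497474214794Traceback (most recent call last):
  File "k.py", line 7, in <module>
    q=pts(c,d,(H>100)&(H<130)&(S>110));q=q[(np.hypot(*(q[:,:2]-C).T)<.03)&(q[:,2]>.09)]
  File "h.py", line 16, in pts
    v,u=np.nonzero(mask&(dep>0)); return c[3]+rays(c,np.c_[u,v])*dep[v,u][:,None]
                                              ~~~~^^^^^^^^^^^^^^
  File "h.py", line 11, in rays
    p=cv2.undistortPoints(np.float64(uv).reshape(-1,1,2),c[0],c[1])[:,0]
      ~~~~~~~~~~~~~~~~~~~^^^^^^^^^^^^^^^^^^^^^^^^^^^^^^^^^^^^^^^^^^
cv2.error: OpenCV(4.12.0) /io/opencv/modules/calib3d/src/undistort.dispatch.cpp:347: error: (-215:Assertion failed) CV_IS_MAT(_src) && CV_IS_MAT(_dst) && (_src->rows == 1 || _src->cols == 1) && (_dst->rows == 1 || _dst->cols == 1) && _src->cols + _src->rows - 1 == _dst->rows + _dst->cols - 1 && (CV_MAT_TYPE(_src->type) == CV_32FC2 || CV_MAT_TYPE(_src->type) == CV_64FC2) && (CV_MAT_TYPE(_dst->type) == CV_32FC2 || CV_MAT_TYPE(_dst->type) == CV_64FC2) in function 'cvUndistortPointsInternal'
```

```bash
python3 -m crank '[[[0,-0.5,0],[0,0,0.03]],[[0,0,0],[0,0,0]],[[0,0,0],[0,0,0]]]';python3 st.py
```

```text
clock: 15.95
tcp_pos: [0.5672, 0.1139, 0.1044]
orientation: [1.636, 2.671, 0.033]
contact_force: [27.5, 16.3, -20.7]
grip_width: 0.0242
gripper_force: 15.8
xang 117.02856306630095 polar 0.09806669450309582 -58.188082737606244 [0.56719415 0.11386458 0.10444535] [ 0.2   0.55 -0.65  1.88  0.43  0.84 -0.2 ] [ 27.5  16.3 -20.7]
to knob, tool axes [  9.05740189   9.32764569 -11.31551607]
```

```bash
python3 -m crank '[[[0,0.3,0],[0,0,0]],[[0,0,0],[0,0,0]],[[0,0,0],[0,0,0]],[[0,0,0],[0,0,0]]]' 4.2; python3 -m crank '[[[0,0.4,0],[0,0,0]],[[0,0,0],[0,0,0]]]'; python3 st.py
```

```text
clock: 16.35
tcp_pos: [0.5604, 0.1086, 0.1022]
orientation: [-1.65, -2.673, -0.002]
contact_force: [3.9, 3.8, -3.6]
grip_width: 0.0421
gripper_force: 2.2
clock: 16.55
tcp_pos: [0.5638, 0.1091, 0.1022]
orientation: [-1.654, -2.671, 0.002]
contact_force: [0.6, 0.1, 0.3]
grip_width: 0.0419
gripper_force: 0.0
xang 116.48147582610304 polar 0.1004401994813712 -61.24904210310359 [0.56381208 0.1091422  0.10223233] [ 0.19  0.55 -0.64  1.88  0.43  0.86 -0.21] [0.6 0.1 0.3]
to knob, tool axes [  9.3688735    9.48273362 -11.79222251]
```

```bash
python3 -m crank '[[[0,0.4,0],[0,0,0]],[[0,0,-2],[0,0,0]],[[0,0,-3],[0,0,0]],[[0,0,-4],[0,0,0]],[[0,0,-4],[0,0,0]]]';  python3 -m crank '[[[-4,0,0],[0,0,0]],[[-4,0,0],[0,0,0]],[[-4,0,0],[0,0,0]],[[0,0,0],[0,0,0]],[[0,0,0],[0,0,0]]]'; python3 k.py; python3 st.py
```

```text
clock: 17.05
tcp_pos: [0.567, 0.111, 0.2334]
orientation: [-1.653, -2.67, 0.002]
contact_force: [1.2, -0.1, -0.3]
grip_width: 0.0421
gripper_force: 0.0
clock: 17.55
tcp_pos: [0.6209, 0.0027, 0.2319]
orientation: [-1.657, -2.668, 0.001]
contact_force: [-0.5, 1.8, 0.1]
grip_width: 0.0419
gripper_force: 0.0
top knob [0.56960979 0.11455107 0.13415672] 61 -56.78745950773216
top blue [0.51398592 0.19576005 0.14163612] 0.15572993202008711 115
scene knob [0.57333537 0.10917612 0.1182335 ] 157 -56.69341261594764
xang 116.56177835615264 polar 0.21870772882912026 -61.3243123760675 [0.62044718 0.00531681 0.23230625] [ 0.38  0.47 -0.67  1.66  0.32  1.13  0.09] [ 0.  -0.1  0.6]
to knob, tool axes [21.18015336  9.08594233  1.24588346]
```

View pics/scene6.png

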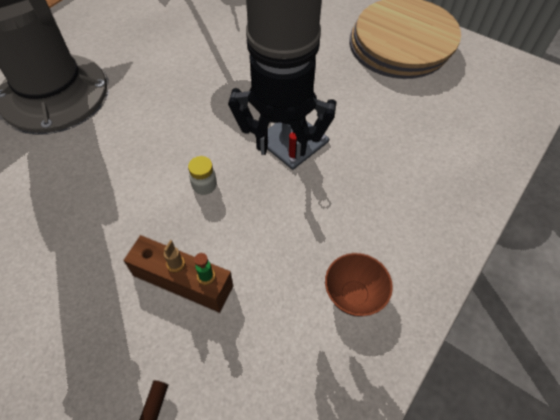

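The knob at (293,147) is hard against its stop after about 80° of travel plus the initial angle, and the arm is clear of everything. Handing in.

```bash
python3 -c "
from bench import r
print(r.hand_in())"
```

```text
the job is handed in; nothing more can be done
None
```

I handed the job in: the blue trimming loop is fully home in the collet and released, and the handle is turned clockwise to its stop (80° swept, 32 N moved it no further). The interface returned no verdict, and I had no reading of the jaw forces.

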